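# Return a socket to the push-latch drawer

### The arm

A 7-joint arm with a two-finger parallel gripper is mounted at the origin on the work surface. World frame = base frame: x ahead of the robot, y to its left, z up, the work surface at z = 0. Lengths are in m, angles in rad, forces in N, time in s.
With the tool pointing down it reaches from about 0.35 to 0.9 m from the base axis. Payload 8.1 kg.
Tool frame: the origin (TCP) lies midway between the tips of the shut fingers; the grasp point (between the pads) lies arm.grasp_offset behind it (arm.grasp_offset is the distance from the TCP to the grasp point, in m); z points along the fingers, y is the line along which they close (so a half turn about z gives the same grasp; the last joint's range is limited). The gripper opens to 92 mm and grips with 3 to 60 N. Pads are 19 mm wide; open, the fingers measure 130 mm over their backs; the gripper's body (75 mm by 190 mm) begins 47 mm behind the grasp point.
Start: joints at [-1.238, 0.434, 0.025, 1.573, -0.012, 1.134, -0.075], TCP at [0.264, 0.567, 0.2] pointing down, gripper open.
Joint ranges: [-2.62, 2.62], [-0.44, 2.09], [-1.27, 1.32], [0.08, 2.57], [-1.32, 4.46], [0.12, 2], [-2.74, 2.74]. Speed limits (rad/s): [2.22, 2.22, 3.01, 3.01, 3.14, 3.14, 3.14].

### API

Orientations are given as a rotation vector (axis times angle).
In Python, from cell import observe, imaging, arm gives the robot as it stands.
- The arm moves only by the tool apply_moves, never from a script. Its argument "commands" is a list of rows, each a list of 5 numbers: the opening in per cent of the stroke, from 0 (shut) to 100 (fully open), then the shift along the world's x, y, z in units of 0.06 m (1.0 is 0.06 m), then the turn about the world's z in units of 0.5 rad (1.0 is 0.5 rad). A call has 1 to 12 rows; each row shifts and turns the commanded pose from where the row before left it; what a row does not reach is not made up. A row lasts 1/8 s, in which the tool goes at most 62.5 mm and 10.7 degrees, less where a joint would pass 70% of its speed; a pose out of reach is approached as far as the arm can. A call with a number of a shift or a turn outside -1 to 1 is refused whole. A call with a gripper value outside its range is refused whole. The fingers move at their own pace and stop on an object; "newtons" is the grip in N (left out, the last holds). Time passes only in rows, so rows that do not move let the fingers close. It gives the time, the measured TCP pose, the force, the opening and the grip force at its end, in the units of the state.
- observe(): the state, without advancing time (a new reading comes with each control period).
- imaging.get_image(name): name is "scene" or "side" or "wrist"; returns (picture, depth): 480x640x3 uint8, red, green, blue; 480x640 float32, m along the optical axis (not along the pixel's ray), 0 where there is no reading.
- imaging.camera_params(name): a dict with "camera_matrix" (3x3 intrinsics, pixels), "origin" and "rotation" of the camera in the world; the wrist camera has in their place "tool_from_camera" (4x4, takes a point from camera to tool coordinates, whose origin is the TCP and whose axes are the flange's). Camera axes: x right, y up, looking along -z (the intrinsics and any distortion apply to the point x, -y, -z); pixel columns grow to the right and rows downward; lengths in m; the calibration is good to about 2 mm. A picture is of the moment at which its call begins: read the wrist's pose just before it. camera_params takes no time and is no camera call.
- arm.sign_off(): hands the job in; it is judged then, once.
The state is a dict: "clock": time; "joints": joint angles; "dq": joint speeds; "joint_efforts": joint torques, N m; "position": TCP position; "ee_rot": TCP orientation; "force": force on the tool from outside, world axes, zero at the start; "ft_torque": the same for the moment, N m; "width": opening from 0.0 (shut) to 1.0 (fully open); "gripper_force": force on a finger pad.
Only numpy, scipy, OpenCV 4.12 (cv2) and the standard library are available. Lean on these libraries where they do the work, as an engineer would, in place of code of your own. Each camera call takes 0.05 s, during which the arm holds its last target. There are 200 camera calls.

### The job

Put the widest of the three loose sockets back into the empty round well of the push-latch drawer: press the drawer's plain front in to release it so that it springs open, stand the socket upright in the well, then push the drawer shut and press its front in once more, so that the latch catches and the drawer stays shut when you let go. The latch is plastic: never push on the drawer with more than 18 N. Leave everything else where it is.

Things in the scene. Friction and masses are not known exactly. Their poses are not given: they have to be found in the camera images.
- cabinet: Fixed grey drawer unit, 230 mm deep, 260 wide, 123 tall. Origin: centre of its underside; x from front to back (the way to push), y along its width, z up; its front plane is x = -115 mm. The upper half is one wide push-latch drawer with a plain black front, no handle; the two small drawers below are not part of the job.
- drawer: The push-latch drawer, axes as the cabinet's, sliding along x. Origin: bottom middle of its outer front face. Front: flat plate 244 mm wide, 61 mm tall (54 to 115 mm above the bench), 16 mm thick. In the cabinet's frame the origin lies at x = -135 mm when latched (20 mm proud of the front plane) and at -220 mm when fully open. It begins latched.
- front (a point): Where to press: middle of the drawer's front face, 84 mm above the bench. A spring pushes the drawer out with 8 N when shut, 4 N when open, plus 1 N friction. 1 mm past its trip point it meets a firm rubber buffer (13 N per mm), so the push rises steeply above 10 N: pressed slowly, at 13 to 15 N it has surely tripped. More than 18 N breaks the latch.
- latch (a point): Point on the cabinet's front plane, in its middle, 55 mm up; the latch is hidden behind. It works by turns: pressed past the trip point and let go, a latched drawer springs open 85 mm by itself, following the hand; an open one pushed in as far latches; another press frees it again. Pressed too little it stays as it was. Trip point: 3.5 to 15 mm deeper than latched, not visible.
- well (a point): Empty round well for the socket in the drawer's dark insert: centre of its floor, 52 mm behind the front face, mid-width, 66 mm above the bench. 38 mm in diameter, 10 mm deep. Axes as the cabinet's. Uncovered when the drawer is open. Smaller sockets stand fixed 50 mm or more to both sides of it in y; they and the front plate reach up to 49 mm above its floor, the cabinet 57 mm.
- socket: The socket to put away: steel, round, 34 mm in diameter, 45 mm tall, the widest of the three loose ones, 0.13 to 0.27 kg, standing on end on the bench with its hexagon mouth up. Origin: centre of its foot, z up. It sits in the well with its foot on the well's floor.
- socket_slim: Another steel socket, 23 mm in diameter, 50 mm tall, standing on end; origin at its foot. Leave it.
- socket_deep: A long steel socket, 27 mm in diameter, 75 mm tall, standing on end; origin at its foot. Leave it.
- ratchet: Ratchet handle lying on the bench, 240 mm long along its x axis, 30 mm high; origin at the middle, on the bench. Leave it.
- wrench: Combination wrench lying on the bench, 200 mm long along its x axis, 8 mm high; origin at the middle. Leave it.
- screwdriver: Screwdriver lying on the bench, 210 mm long along its x axis, 26 mm high; origin at the middle, on the bench. Leave it.
- tape: Roll of tape lying flat on the rear of the cabinet's top, 90 mm in diameter, 24 mm high; origin at its underside's centre. Leave it.
- spray_can: Spray can standing on the bench, 58 mm in diameter, 170 mm tall; origin at its foot. Leave it.
Mind the look-alikes: they are no part of the job. Leave any blue or turquoise look-alike of the socket alone.

How it is judged:
By the outcome, as a careful person would: the job done as asked, in the order asked, and still so for the second after the job is handed in, with the robot touching nothing.
It also fails if it takes over 67 s, if anything falls off the work surface, if the arm or the gripper's body presses on something with over 40 N, if the wrist force passes 120 N, or if a joint passes its speed limit or range.

## Working session

There is one attempt and no reset: what is moved stays moved. The work goes in short steps, Python scripts to look and compute and a tool call to move; the robot and the scene stay as the last step left them, time stands still between calls to the robot, and variables do not carry over. Pictures are saved under pics/ and viewed, at most 10 in all, crops included, and the job is handed in when it is done.

Besides the shell and the picture viewer there is one more tool, called by a JSON object that holds its "fn" and its "kwargs". apply_moves: Moves the arm, as the interface text tells. Its arguments: {"type":"object","properties":{"commands":{"type":"array"},"newtons":{"type":"number"}},"required":["commands"]}

```bash
mkdir -p pics; ls; python3 - <<'E'
from cell import observe, imaging, arm
import cv2,numpy as np
s=observe();print(s);print(arm.grasp_offset)
for n in("scene","side"):
    p,d=imaging.get_image(n);np.savez(f"pics/{n}0.npz",p=p,d=d);cv2.imwrite(f"pics/{n}0.png",p[...,::-1]);print(n,imaging.camera_params(n))
print(imaging.camera_params("wrist"))
E
```

```text
pics
{'clock': 0.0, 'joints': array([-1.23761446,  0.43523149,  0.02497324,  1.57410086, -0.01159017,
        1.13400384, -0.07510437]), 'dq': array([-0.00014944,  0.00015038, -0.00029491,  0.00037768, -0.00089256,
       -0.00090927,  0.00146369]), 'joint_efforts': array([-3.78285665e-05, -6.67839932e+01,  9.84989852e-01, -3.14459181e+01,
       -6.05586707e-02,  4.22188395e-02,  1.46982552e-04]), 'position': array([0.26364776, 0.56605296, 0.19943828]), 'ee_rot': array([-6.79186646e-01, -3.06709750e+00,  2.49257779e-03]), 'force': array([ 0.81155713, -0.31580167, -0.39400686]), 'ft_torque': array([-0.01588311,  0.00147994,  0.01316764]), 'gripper_force': 0.0, 'width': 0.996380514021937}
0.0188
scene {'camera_matrix': array([[531.40531941,   0.        , 316.53949589],
       [  0.        , 531.40531941, 243.55494652],
       [  0.        ,   0.        ,   1.        ]]), 'origin': array([ 1.45742398, -0.41723812,  0.76572537]), 'rotation': array([0.86999943, 0.58049043, 1.1140076 ])}
side {'camera_matrix': array([[494.57064921,   0.        , 324.68946044],
       [  0.        , 494.57064921, 239.91556476],
       [  0.        ,   0.        ,   1.        ]]), 'origin': array([ 0.32544787, -0.83875358,  0.7962373 ]), 'rotation': array([ 0.8381298 , -0.10962971, -0.20621586])}
{'camera_matrix': array([[346.14276909,   0.        , 321.81871506],
       [  0.        , 346.14276909, 236.41677013],
       [  0.        ,   0.        ,   1.        ]]), 'tool_from_camera': array([[ 4.60210166e-04,  9.63692948e-01,  2.67012527e-01,
         7.24423754e-02],
       [ 9.99999208e-01, -1.30764693e-04, -1.25159966e-03,
         1.52299464e-04],
       [-1.17124196e-03,  2.67012892e-01, -9.63692245e-01,
        -1.85326201e-01],
       [ 0.00000000e+00,  0.00000000e+00,  0.00000000e+00,
         1.00000000e+00]])}
```

View pics/scene0.png

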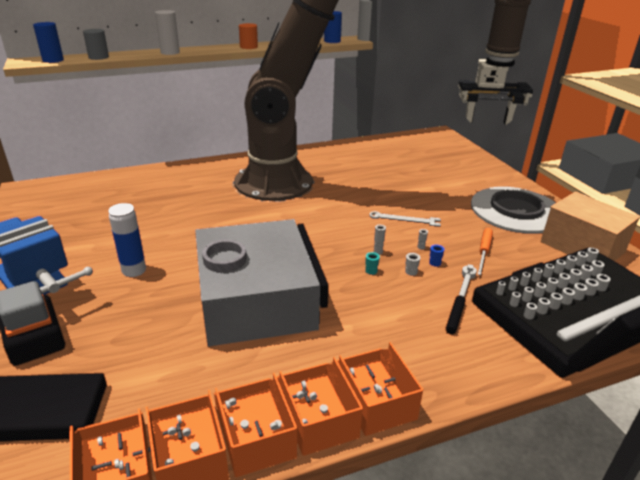

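View pics/side0.png

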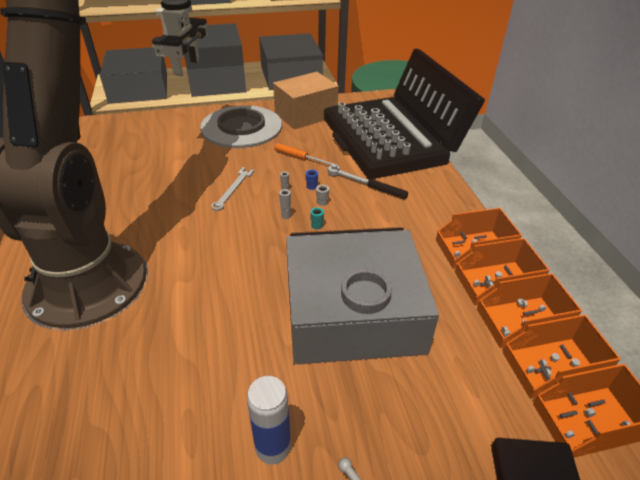

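Scene view: the grey cabinet has its black front towards +y. The grey widest socket is at scene (413,264) / side (323,195), with blue at scene (437,255), turquoise at (372,263), slim at (423,238) and deep at (380,238).

```bash
cat > h.py <<'E'
import numpy as np,cv2
from scipy.spatial.transform import Rotation as R
from cell import observe,imaging,arm
def cam(name,s=None):
    c=imaging.camera_params(name);K=c["camera_matrix"]
    if name=="wrist":
        T=np.eye(4);T[:3,:3]=R.from_rotvec(s["ee_rot"]).as_matrix();T[:3,3]=s["position"];T=T@c["tool_from_camera"]
        return K,T[:3,:3],T[:3,3]
    return K,R.from_rotvec(c["rotation"]).as_matrix(),c["origin"]
def cloud(d,C):
    K,Rm,o=C;v,u=np.mgrid[:480,:640]
    q=np.stack([(u-K[0,2])/K[0,0]*d,-(v-K[1,2])/K[1,1]*d,-d],-1)
    w=q@Rm.T+o;w[d<=0]=np.nan;return w
def ray(uv,z,C):
    K,Rm,o=C;r=Rm@np.array([(uv[0]-K[0,2])/K[0,0],-(uv[1]-K[1,2])/K[1,1],-1]);return o+r*(z-o[2])/r[2]
E
python3 - <<'E'
from h import *
for n in("scene","side"):
    f=np.load(f"pics/{n}0.npz");p,d=f["p"],f["d"];C=cam(n);w=cloud(d,C)
    m=(abs(w[...,2]-.123)<.006)
    k,l,st,_=cv2.connectedComponentsWithStats(m.astype(np.uint8))
    for i in range(1,k):
        if st[i,4]>2000:
            q=w[l==i];r=cv2.minAreaRect(q[:,:2].astype(np.float32)*1000);print(n,"top",st[i],r,np.median(q[:,2]));print(cv2.boxPoints(r))
    # dark front
    m=(p.max(-1)<45)&(w[...,2]>.05)&(w[...,2]<.12)&(w[...,0]>.2)&(w[...,0]<.85)&(abs(w[...,1])<.35)
    if m.sum()>50: q=w[m];print("black",m.sum(),np.percentile(q,[2,50,98],axis=0))
    m=(w[...,2]>.012)&(w[...,2]<.1)&(w[...,1]>.1)&(w[...,1]<.5)&(w[...,0]>.25)&(w[...,0]<.95)
    k,l,st,_=cv2.connectedComponentsWithStats(m.astype(np.uint8))
    for i in range(1,k):
        if st[i,4]>60:
            q=w[l==i];zt=np.percentile(q[:,2],97);t=q[q[:,2]>zt-.006]
            print(n,st[i],p[l==i].mean(0).astype(int),"ztop %.3f"%zt,"topmid",((t[:,:2].min(0)+t[:,:2].max(0))/2).round(4),np.ptp(t[:,:2],axis=0).round(3))
E
```

```text
scene top [ 195  219  125   84 6776] ((546.611572265625, -206.0302276611328), (230.12098693847656, 267.7640686035156), 82.57875061035156) 0.12225919427591042
[[ 398.9894  -302.83426]
 [ 664.51056 -337.41956]
 [ 694.23376 -109.2262 ]
 [ 428.7126   -74.6409 ]]
black 503 [[ 0.46285785 -0.10269102  0.06161844]
 [ 0.63891693 -0.09049489  0.11308446]
 [ 0.68637787 -0.06630631  0.11633312]]
scene [374 224  12  27 257] [116 104  95] ztop 0.075 topmid [0.4656 0.1397] [0.033 0.025]
scene [418 229  10  17 137] [120 106  96] ztop 0.050 topmid [0.4826 0.2544] [0.026 0.023]
scene [478 228  15  47 276] [217 130  78] ztop 0.025 topmid [0.5283 0.4207] [0.087 0.076]
scene [429 245  15  18 219] [ 40  53 107] ztop 0.046 topmid [0.5574 0.2524] [0.034 0.035]
scene [405 253  15  19 228] [124 114 106] ztop 0.045 topmid [0.5694 0.1779] [0.035 0.032]
scene [ 472  256  157  112 9152] [71 68 64] ztop 0.073 topmid [0.7854 0.3892] [0.128 0.221]
scene [445 264  32  68 638] [93 84 78] ztop 0.027 topmid [0.706  0.2251] [0.176 0.163]
side top [  286   227   153   100 10348] ((544.3621215820312, -198.74530029296875), (248.89952087402344, 260.1689758300781), 82.69293975830078) 0.1238692684760409
[[ 399.5057  -305.63934]
 [ 657.56177 -338.7294 ]
 [ 689.2185   -91.85126]
 [ 431.16248  -58.7612 ]]
side [ 274  103  172   95 6032] [75 64 56] ztop 0.077 topmid [0.8324 0.3896] [0.235 0.221]
side [305 169  13  18 191] [ 60  62 102] ztop 0.049 topmid [0.5515 0.2542] [0.034 0.041]
side [279 171  12  45 398] [115 104  92] ztop 0.077 topmid [0.4605 0.1389] [0.027 0.03 ]
side [316 184  13  19 206] [118 108  98] ztop 0.048 topmid [0.564  0.1795] [0.034 0.04 ]
```

{"fn": "apply_moves", "kwargs": {"commands": [[0,0.3,-0.6,0,-0.2],[0,0.45,-0.9,0,-0.22],[0,0.45,-0.9,0,-0.22],[0,0.45,-0.9,0,-0.22],[0,0.45,-0.9,0,-0.22],[0,0.45,-0.9,0,-0.22],[0,0.45,-0.9,0,-0.22],[0,0.45,-0.9,0,-0.22],[0,0.45,-0.9,0,-0.22],[0,0.45,-0.9,0,-0.22],[0,0.45,-0.9,0,-0.22],[0,0.2,-0.4,0,-0.12]], "newtons": 20}}

```text
clock: 1.6
position: [0.5645, -0.0376, 0.2001]
ee_rot: [2.362, 2.069, -0.002]
force: [-0.0, 0.4, 0.4]
width: 0.006
gripper_force: 0.0
```

```bash
python3 - <<'E'
from h import *
s=observe();p,d=imaging.get_image("wrist");C=cam("wrist",s);np.savez("pics/w1.npz",p=p,d=d);cv2.imwrite("pics/w1.png",p[...,::-1])
w=cloud(d,C)
m=(w[...,2]>.012)&(w[...,2]<.1)&(w[...,1]>-.05)
k,l,st,_=cv2.connectedComponentsWithStats(m.astype(np.uint8))
for i in range(1,k):
    if st[i,4]>60:
        q=w[l==i];zt=np.percentile(q[:,2],97);t=q[q[:,2]>zt-.006]
        print(st[i],p[l==i].mean(0).astype(int),"ztop %.3f"%zt,"topmid",((t[:,:2].min(0)+t[:,:2].max(0))/2).round(4),np.ptp(t[:,:2],axis=0).round(3))
m=(abs(w[...,2]-.115)<.007)&(w[...,1]<-.03);q=w[m];print(m.sum(),cv2.boxPoints(cv2.minAreaRect((q[:,:2]*1000).astype(np.float32))) if m.sum()>50 else 0)
E
```

```text
[ 149    3   58   55 1855] [120 116 114] ztop 0.077 topmid [0.4629 0.1398] [0.027 0.027]
[ 251   66   39   43 1255] [ 86 158 156] ztop 0.047 topmid [0.5323 0.0875] [0.034 0.033]
[ 542  153   98   42 1414] [170 105  53] ztop 0.076 topmid [ 0.8422 -0.025 ] [0.018 0.003]
2632 [[ 418.75214   -58.498753]
 [ 425.73212  -134.8565  ]
 [ 688.9285   -110.79724 ]
 [ 681.94855   -34.439484]]
```

View pics/w1.png

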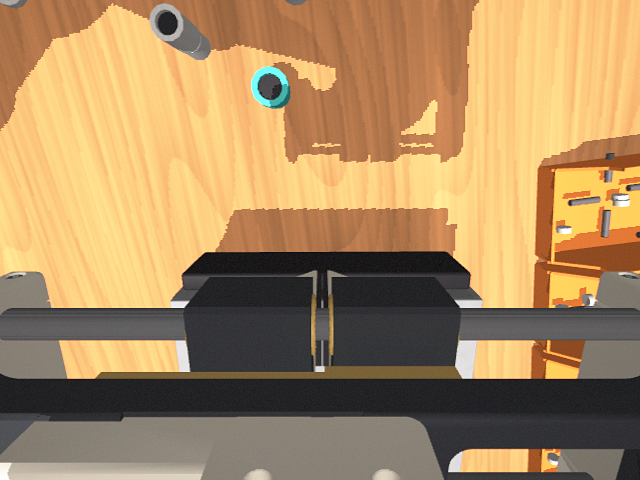

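The wrist view shows the drawer front's outer top edge at row ~253, cols 207–448. The turquoise look-alike is at (270,87), the deep socket at (168,22). I'll cast rays on the top edge to get the face line.

```bash
python3 - <<'E'
from h import *
s=observe();C=cam("wrist",s);f=np.load("pics/w1.npz");p=f["p"];w=cloud(f["d"],C)
for u in range(215,446,25):
    col=p[200:300,u].max(-1).astype(int);v=200+np.argmax(col<45);print(u,v,ray((u,v-.5),.115,C).round(4),w[v+3,u].round(4))
a=ray((207,253),.115,C);b=ray((448,253),.115,C);print(a,b,(a+b)/2,np.linalg.norm(a-b),np.degrees(np.arctan2(*(b-a)[1::-1])))
E
```

```text
215 253 [ 0.4759 -0.0442  0.115 ] [ 0.4591 -0.0601  0.0708]
240 253 [ 0.4962 -0.047   0.115 ] [ 0.4827 -0.0635  0.0704]
265 252 [ 0.5167 -0.049   0.115 ] [ 0.5063 -0.0663  0.0687]
290 252 [ 0.537  -0.0518  0.115 ] [ 0.5303 -0.0691  0.0702]
315 252 [ 0.5573 -0.0545  0.115 ] [ 0.554  -0.0728  0.0691]
340 252 [ 0.5777 -0.0573  0.115 ] [ 0.5778 -0.0756  0.0704]
365 252 [ 0.598  -0.0601  0.115 ] [ 0.6016 -0.0788  0.0707]
390 252 [ 0.6183 -0.0629  0.115 ] [ 0.6253 -0.0821  0.0705]
415 252 [ 0.6387 -0.0657  0.115 ] [ 0.6494 -0.0858  0.0694]
440 252 [ 0.659  -0.0685  0.115 ] [ 0.6728 -0.0886  0.0706]
[ 0.4693347  -0.04374699  0.115     ] [ 0.66550935 -0.07073655  0.115     ] [ 0.56742203 -0.05724177  0.115     ] 0.19802255024850493 -7.833533699803914
```

{"fn": "apply_moves", "kwargs": {"commands": [[0,0,0,-0.4,0],[0,0,0,-0.6,0],[0,0,0,-0.6,0],[0,0,0,-0.4,0],[0,0,0,-0.13,0],[0,0,0,0,0],[0,0,0,0,0]]}}

```text
clock: 2.52
position: [0.5646, -0.0334, 0.0734]
ee_rot: [2.355, 2.078, 0.002]
force: [0.2, 0.0, -0.2]
width: 0.01
gripper_force: 0.0
```

{"fn": "apply_moves", "kwargs": {"commands": [[0,-0.01,-0.07,0,0],[0,-0.013,-0.1,0,0],[0,-0.013,-0.1,0,0],[0,-0.005,-0.04,0,0],[0,0,0,0,0]]}}

```text
clock: 3.15
position: [0.5614, -0.0523, 0.0725]
ee_rot: [2.356, 2.078, 0.0]
force: [1.0, -0.1, 0.0]
width: 0.003
gripper_force: 0.0
```

{"fn": "apply_moves", "kwargs": {"commands": [[0,-0.002,-0.017,0,0],[0,-0.002,-0.017,0,0],[0,-0.002,-0.017,0,0],[0,-0.002,-0.017,0,0],[0,-0.002,-0.017,0,0],[0,-0.002,-0.017,0,0],[0,-0.002,-0.017,0,0],[0,-0.002,-0.017,0,0]]}}

```text
clock: 4.15
position: [0.5604, -0.0602, 0.0724]
ee_rot: [2.356, 2.078, 0.0]
force: [-0.8, 0.5, -0.1]
width: -0.001
gripper_force: 0.0
```

{"fn": "apply_moves", "kwargs": {"commands": [[0,-0.002,-0.015,0,0],[0,-0.002,-0.015,0,0],[0,0,-0.01,0,0],[0,0,0,0,0]]}}

```text
clock: 4.65
position: [0.5603, -0.0613, 0.0725]
ee_rot: [-2.354, -2.079, -0.001]
force: [0.0, 5.2, 1.3]
width: 0.004
gripper_force: 2.7
```

{"fn": "apply_moves", "kwargs": {"commands": [[0,-0.001,-0.008,0,0],[0,-0.001,-0.008,0,0],[0,-0.001,-0.008,0,0],[0,-0.001,-0.008,0,0]]}}

```text
clock: 5.15
position: [0.5602, -0.062, 0.0725]
ee_rot: [-2.353, -2.079, -0.003]
force: [0.1, 10.0, 1.5]
width: 0.005
gripper_force: 4.4
```

{"fn": "apply_moves", "kwargs": {"commands": [[0,-0.001,-0.008,0,0],[0,-0.001,-0.008,0,0],[0,0,0,0,0]]}}

```text
clock: 5.52
position: [0.5601, -0.0629, 0.0725]
ee_rot: [-2.353, -2.079, -0.003]
force: [0.5, 8.7, 1.9]
width: 0.003
gripper_force: 4.3
```

{"fn": "apply_moves", "kwargs": {"commands": [[0,-0.001,-0.008,0,0],[0,-0.001,-0.008,0,0],[0,-0.001,-0.008,0,0],[0,-0.001,-0.008,0,0]]}}

```text
clock: 6.02
position: [0.5598, -0.0647, 0.0725]
ee_rot: [-2.352, -2.079, -0.003]
force: [-0.7, 8.7, 2.0]
width: 0.005
gripper_force: 4.5
```

{"fn": "apply_moves", "kwargs": {"commands": [[0,-0.001,-0.008,0,0],[0,-0.001,-0.008,0,0],[0,-0.001,-0.008,0,0]]}}

```text
clock: 6.4
position: [0.5596, -0.0661, 0.0725]
ee_rot: [-2.352, -2.079, -0.003]
force: [0.5, 9.5, 2.1]
width: 0.003
gripper_force: 4.6
```

{"fn": "apply_moves", "kwargs": {"commands": [[0,-0.001,-0.008,0,0],[0,-0.001,-0.008,0,0],[0,-0.001,-0.008,0,0]]}}

```text
clock: 6.78
position: [0.5595, -0.0676, 0.0725]
ee_rot: [-2.352, -2.079, -0.003]
force: [-0.4, 9.2, 1.7]
width: 0.004
gripper_force: 4.6
```

{"fn": "apply_moves", "kwargs": {"commands": [[0,-0.001,-0.008,0,0],[0,-0.001,-0.008,0,0],[0,-0.001,-0.008,0,0]]}}

```text
clock: 7.15
position: [0.5593, -0.069, 0.0725]
ee_rot: [-2.352, -2.079, -0.003]
force: [0.0, 10.2, 2.3]
width: 0.004
gripper_force: 4.6
```

{"fn": "apply_moves", "kwargs": {"commands": [[0,-0.001,-0.008,0,0],[0,-0.001,-0.008,0,0],[0,0,0,0,0]]}}

```text
clock: 7.52
position: [0.5592, -0.07, 0.0725]
ee_rot: [-2.352, -2.079, -0.003]
force: [-0.1, 8.9, 3.2]
width: 0.004
gripper_force: 4.5
```

{"fn": "apply_moves", "kwargs": {"commands": [[0,-0.001,-0.008,0,0],[0,-0.001,-0.008,0,0],[0,-0.001,-0.008,0,0]]}}

```text
clock: 7.9
position: [0.559, -0.0714, 0.0725]
ee_rot: [-2.352, -2.079, -0.003]
force: [-0.4, 8.3, 1.8]
width: 0.005
gripper_force: 4.5
```

{"fn": "apply_moves", "kwargs": {"commands": [[0,-0.001,-0.008,0,0],[0,-0.001,-0.008,0,0],[0,-0.001,-0.008,0,0]]}}

```text
clock: 8.28
position: [0.5588, -0.0728, 0.0725]
ee_rot: [-2.352, -2.079, -0.003]
force: [-0.7, 10.0, 2.0]
width: 0.004
gripper_force: 4.7
```

{"fn": "apply_moves", "kwargs": {"commands": [[0,-0.001,-0.008,0,0],[0,-0.001,-0.008,0,0],[0,-0.001,-0.008,0,0]]}}

```text
clock: 8.65
position: [0.5586, -0.0742, 0.0724]
ee_rot: [-2.352, -2.079, -0.003]
force: [-0.6, 9.3, 2.0]
width: 0.006
gripper_force: 4.7
```

{"fn": "apply_moves", "kwargs": {"commands": [[0,-0.001,-0.008,0,0],[0,-0.001,-0.008,0,0],[0,-0.001,-0.008,0,0]]}}

```text
clock: 9.02
position: [0.5585, -0.0747, 0.0725]
ee_rot: [-2.351, -2.079, -0.004]
force: [0.4, 13.2, 3.8]
width: 0.006
gripper_force: 6.4
```

{"fn": "apply_moves", "kwargs": {"commands": [[0,0,-0.005,0,0],[0,0,0,0,0]]}}

```text
clock: 9.28
position: [0.5585, -0.0747, 0.0725]
ee_rot: [-2.35, -2.08, -0.004]
force: [0.4, 12.4, 3.2]
width: 0.003
gripper_force: 6.4
```

{"fn": "apply_moves", "kwargs": {"commands": [[0,0,-0.007,0,0],[0,0,0,0,0]]}}

```text
clock: 9.52
position: [0.5585, -0.0748, 0.0725]
ee_rot: [-2.35, -2.08, -0.004]
force: [-0.1, 13.3, 3.5]
width: 0.006
gripper_force: 6.8
```

{"fn": "apply_moves", "kwargs": {"commands": [[0,0.007,0.05,0,0],[0,0.013,0.1,0,0],[0,0.02,0.15,0,0],[0,0.02,0.15,0,0],[0,0.02,0.15,0,0],[0,0.02,0.15,0,0],[0,0.02,0.15,0,0],[0,0.02,0.15,0,0],[0,0.02,0.15,0,0],[0,0.02,0.15,0,0],[0,0.02,0.15,0,0],[0,0.02,0.15,0,0]]}}

```text
clock: 11.02
position: [0.5716, 0.0202, 0.0724]
ee_rot: [2.356, 2.078, -0.0]
force: [-0.2, 1.6, -1.1]
width: 0.002
gripper_force: 1.1
```

{"fn": "apply_moves", "kwargs": {"commands": [[0,0.02,0.15,0.1,0],[0,0.01,0.1,0.3,0],[0,0,0.1,0.5,0],[0,0,0,0.7,0],[0,0,0,0.7,0],[0,0,0,0.4,0],[0,0,0,0,0]]}}

```text
clock: 11.9
position: [0.5749, 0.0402, 0.237]
ee_rot: [2.355, 2.075, 0.006]
force: [-0.4, -0.1, -0.4]
width: 0.001
gripper_force: 0.0
```

```bash
python3 - <<'E'
from h import *
for n in("scene","wrist"):
    s=observe();p,d=imaging.get_image(n);np.savez(f"pics/{n}2.npz",p=p,d=d,pos=s["position"],rot=s["ee_rot"])
    if n=="scene":a=cv2.resize(p[180:360,180:500],None,fx=2,fy=2)
    else:b=p
cv2.imwrite("pics/open.png",a[...,::-1]);cv2.imwrite("pics/w2.png",b[...,::-1]);print(s["position"],s["force"])
E
```

```text
[0.57391661 0.04037244 0.23538847] [ 0.23791701  0.42685694 -0.83494352]
```

View pics/open.png

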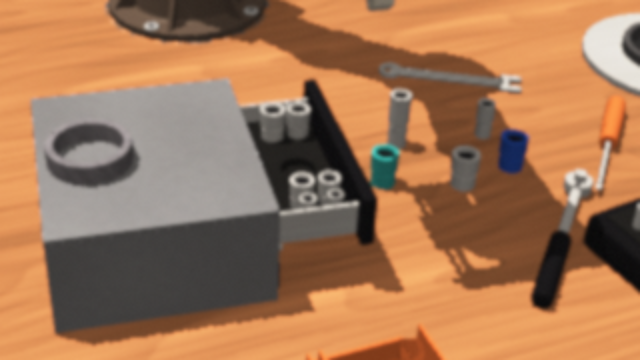

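View pics/w2.png

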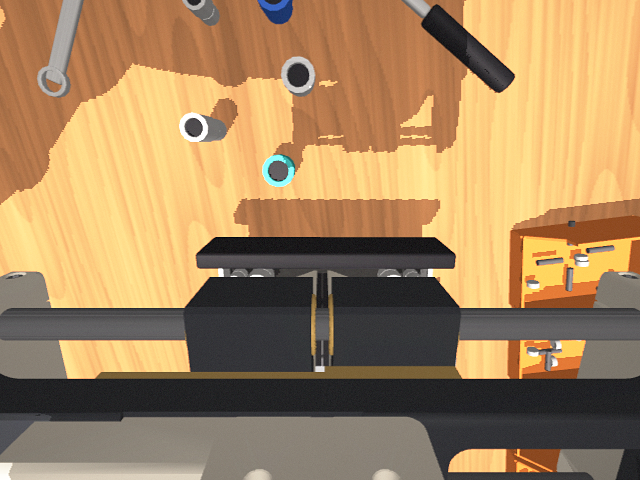

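The drawer is open. In the scene crop the dark round well is at about (297,165), between the sockets at (298,120) and (302,187). In the wrist view the target socket is at (298,75).

```bash
python3 - <<'E'
from h import *
f=np.load("pics/wrist2.npz");p,d=f["p"],f["d"];C=cam("wrist",dict(position=f["pos"],ee_rot=f["rot"]));w=cloud(d,C)
m=(w[...,2]>.012)&(w[...,2]<.1)&(w[...,1]>.05)&(w[...,0]<.7)
k,l,st,_=cv2.connectedComponentsWithStats(m.astype(np.uint8))
for i in range(1,k):
    if st[i,4]>300:
        q=w[l==i];zt=np.percentile(q[:,2],97);t=q[q[:,2]>zt-.005];(c,r)=cv2.minEnclosingCircle((t[:,:2]*1000).astype(np.float32))
        print(st[i],p[l==i].mean(0).astype(int),"ztop %.3f"%zt,c,r)
# rim by ray at z=.045: outline of top circle of target
m=(w[...,2]>.036)&(w[...,2]<.06)&(abs(w[...,0]-.567)<.035)&(abs(w[...,1]-.178)<.035)
ys,xs=np.nonzero(m);e=cv2.fitEllipse(np.c_[xs,ys].astype(np.float32)) ;print("rim px",xs.min(),xs.max(),ys.min(),ys.max())
print(ray(((xs.min()+xs.max())/2,(ys.min()+ys.max())/2),.045,C), np.linalg.norm(ray((xs.min()-.5,75),.045,C)-ray((xs.max()+.5,75),.045,C)))
# front plate top
m=(abs(w[...,2]-.115)<.005)&(p.max(-1)<60)&(w[...,1]<.05)&(w[...,1]>-.1);q=(w[m][:,:2]*1000).astype(np.float32);print("plate",len(q),cv2.minAreaRect(q),cv2.boxPoints(cv2.minAreaRect(q)))
f=np.load("pics/scene2.npz");p,d=f["p"],f["d"];w=cloud(d,cam("scene"))
m=(abs(w[...,2]-.115)<.006)&(p.max(-1)<60)&(w[...,1]>-.1)&(w[...,1]<.06)&(abs(w[...,0]-.57)<.16);q=(w[m][:,:2]*1000).astype(np.float32);print("plate scene",len(q),cv2.boxPoints(cv2.minAreaRect(q)))
g=w[(w[...,1]>-.08)&(w[...,1]<.0)&(abs(w[...,0]-.567)<.13)&(w[...,2]>.058)&(w[...,2]<.12)]
ins=(p.max(-1)<70)&(w[...,1]>-.085)&(w[...,1]<-.005)&(abs(w[...,0]-.567)<.09)&(w[...,2]<.09)
print("insert z",np.percentile(w[ins][:,2],[2,20,50,80,98]))
low=ins&(w[...,2]<.0715);q=w[low];print("well low",low.sum(),q.min(0),q.max(0),np.argwhere(low).mean(0))
hi=(w[...,2]>.1)&(p.max(-1)>70)&(w[...,1]>-.085)&(w[...,1]<-.005)&(abs(w[...,0]-.567)<.12)
k,l,st,_=cv2.connectedComponentsWithStats(hi.astype(np.uint8))
for i in range(1,k):
    if st[i,4]>8:print(st[i],w[l==i].mean(0).round(4),w[l==i].min(0).round(4),w[l==i].max(0).round(4))
E
```

```text
[182   0  35  22 519] [117 113 111] ztop 0.052 (480.366943359375, 252.48831176757812) 10.781184196472168
[257   0  36  21 551] [ 42  69 128] ztop 0.047 (553.3348388671875, 245.75735473632812) 14.976972579956055
[ 281   56   34   40 1051] [134 130 129] ztop 0.047 (566.8860473632812, 178.3820037841797) 17.008249282836914
[ 179  113   45   29 1038] [159 157 156] ztop 0.077 (463.2986755371094, 139.89552307128906) 13.795774459838867
[262 154  33  33 839] [116 178 177] ztop 0.047 (532.3042602539062, 87.79218292236328) 16.944650650024414
rim px 281 314 56 93
[0.56703151 0.17843321 0.045     ] 0.03391010061889329
plate 948 ((573.07568359375, 4.543636322021484), (16.254493713378906, 239.7079620361328), 82.6076889038086) [[453.1722     11.9046545]
 [690.8878    -18.936775 ]
 [692.9791     -2.8173819]
 [455.26355    28.024048 ]]
plate scene 399 [[458.7397     8.528667]
 [696.0616   -20.088135]
 [697.81696   -5.530712]
 [460.49506   23.08609 ]]
insert z [0.06399266 0.07320606 0.07491567 0.07625829 0.08605799]
well low 84 [ 0.52805737 -0.06188169  0.06089424] [ 0.57218601 -0.01915554  0.07141434] [262.94047619 327.95238095]
[367 158   4  12  29] [ 0.6566 -0.0058  0.3533] [ 0.6496 -0.0075  0.339 ] [ 0.6639 -0.005   0.3634]
[293 222   6  10  17] [ 0.4666 -0.0825  0.1222] [ 0.4478 -0.085   0.1203] [ 0.4886 -0.0797  0.124 ]
[310 230  25  13 217] [ 0.5029 -0.0324  0.1073] [ 0.4668 -0.0591  0.1   ] [ 0.5212 -0.005   0.1135]
[339 265  13  16 108] [ 0.6435 -0.0338  0.1036] [ 0.6225 -0.0441  0.1   ] [ 0.6709 -0.0214  0.1092]
[325 266  13  18 135] [ 0.6409 -0.0638  0.1048] [ 0.6198 -0.0763  0.1002] [ 0.668  -0.0489  0.1103]
```

{"fn": "apply_moves", "kwargs": {"commands": [[65,-0.02,0.4,0,0],[65,-0.04,0.7,0,0],[65,-0.04,0.7,0,0],[65,-0.02,0.4,-0.4,0],[65,0,0.1,-0.7,0],[65,0,0,-0.7,0],[65,0,0,-0.2,0],[65,0,0,0,0]]}}

```text
clock: 13.0
position: [0.5657, 0.1783, 0.114]
ee_rot: [-2.357, -2.078, 0.003]
force: [-0.1, 0.6, 0.5]
width: 0.65
gripper_force: 0.0
```

{"fn": "apply_moves", "kwargs": {"commands": [[65,0.02,0,-0.4,0],[65,0,0,-0.5,0],[65,0,0,-0.4,0],[65,0,0,-0.2,0],[65,0,0,0,0],[30,0,0,0,0],[30,0,0,0,0],[30,0,0,0,0],[30,0,0,0,0]], "newtons": 25}}

```text
clock: 14.12
position: [0.5673, 0.1789, 0.0247]
ee_rot: [2.356, 2.078, 0.0]
force: [-0.3, 0.6, -0.4]
width: 0.311
gripper_force: 0.0
```

```bash
python3 - <<'E'
from h import *
s=observe();print(s["position"],s["width"],s["gripper_force"],s["ee_rot"])
p,d=imaging.get_image("wrist");p2,d2=imaging.get_image("side");s=observe();print(s["width"],s["gripper_force"])
a=np.hstack([cv2.resize(p,(400,300)),cv2.resize(p2[110:260,230:430],(400,300))]);cv2.imwrite("pics/g1.png",a[...,::-1])
E
```

```text
[0.56730288 0.17893796 0.02467263] 0.31083517315524267 0.0 [2.35580418e+00 2.07827819e+00 4.77828611e-04]
0.30143584760755204 0.0
```

View pics/g1.png

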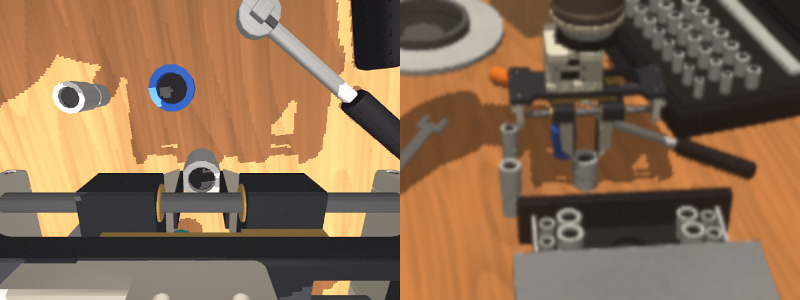

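```bash
python3 - <<'E'
from h import *
s=observe();p,d=imaging.get_image("wrist");C=cam("wrist",s);w=cloud(d,C);np.savez("pics/w3.npz",p=p,d=d)
def proj(X,C):
    K,Rm,o=C;c=Rm.T@(np.array(X)-o);return K[0,2]+K[0,0]*c[0]/-c[2],K[1,2]-K[1,1]*c[1]/-c[2]
print("tcp px",proj(s["position"],C),"socket top expected",proj([.567,.1783,.045],C))
m=(w[...,2]>.036)&(w[...,2]<.055)&(abs(w[...,0]-.567)<.05)&(w[...,1]>.13)&(w[...,1]<.23)
k,l,st,_=cv2.connectedComponentsWithStats(m.astype(np.uint8))
for i in range(1,k):
    if st[i,4]>30:print(st[i],w[l==i].min(0),w[l==i].max(0))
cv2.imwrite("pics/g2.png",cv2.resize(p[220:380,210:430],(770,560))[...,::-1])
p2,d2=imaging.get_image("side");w2=cloud(d2,cam("side"));m=(w2[...,2]>.03)&(w2[...,2]<.06)&(abs(w2[...,0]-.567)<.03)&(abs(w2[...,1]-.18)<.04)
print(w2[m].min(0),w2[m].max(0))
E
```

```text
tcp px (np.float64(322.7844738338726), np.float64(271.79648903799597)) socket top expected (np.float64(322.59227748677733), np.float64(287.38307956572294))
[ 279  252   82   56 2966] [0.54775992 0.16611782 0.03601651] [0.58641921 0.19544544 0.05499265]
[0.54134413 0.15964217 0.03016556] [0.58553855 0.19489947 0.05981096]
```

View pics/g2.png

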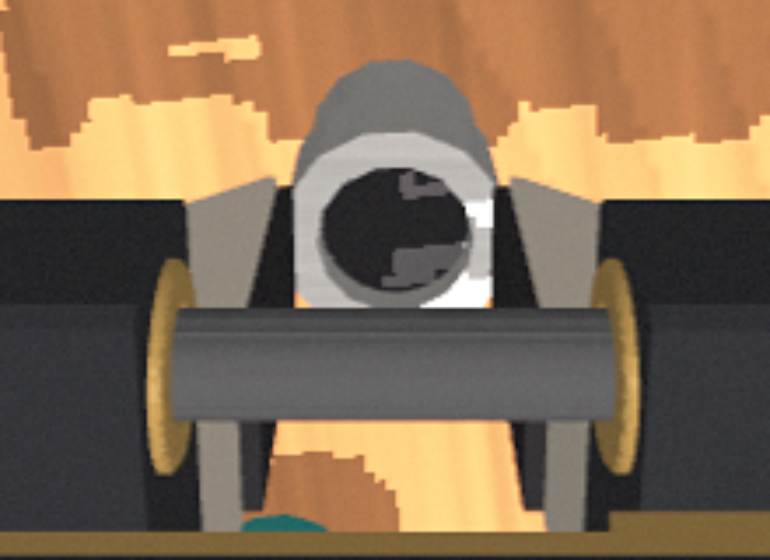

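The grey socket stands centred between the black pads, which nearly touch it. The commanded 30% simply hasn't reached it, so I'll close further.

{"fn": "apply_moves", "kwargs": {"commands": [[5,0,0,0,0],[5,0,0,0,0],[5,0,0,0,0],[5,0,0,0,0]], "newtons": 25}}

```text
clock: 14.82
position: [0.5672, 0.1789, 0.0244]
ee_rot: [2.356, 2.078, -0.0]
force: [-0.5, -0.2, -0.9]
width: 0.053
gripper_force: 0.0
```

```bash
python3 - <<'E'
from h import *
s=observe();p,d=imaging.get_image("wrist");C=cam("wrist",s);w=cloud(d,C)
p2,d2=imaging.get_image("scene")
a=np.hstack([cv2.resize(p[200:440,180:460],(420,360)),cv2.resize(p2[190:310,340:460],(360,360))]);cv2.imwrite("pics/g3.png",a[...,::-1])
E
```

```text
(no output)
```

View pics/g3.png

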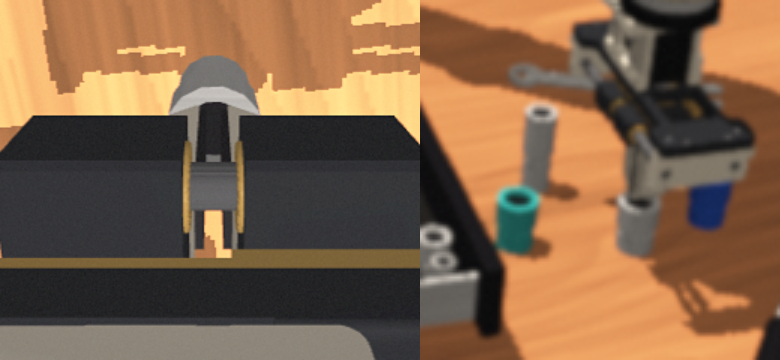

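The view shows the fingers closed above the socket, which hasn't moved. I'll check the real fingertip height with the depth images.

```bash
python3 - <<'E'
from h import *
s=observe();p,d=imaging.get_image("wrist");C=cam("wrist",s);w=cloud(d,C);print(s["position"])
for u in (308,314,318,322,326,331,337):
    print(u,[(v,w[v,u].round(3).tolist()) for v in (258,264,268,272,278,290)])
for n in("scene","side"):
    p,d=imaging.get_image(n);w=cloud(d,cam(n))
    m=(abs(w[...,0]-.567)<.03)&(abs(w[...,1]-.179)<.03)&(w[...,2]>.01)&(w[...,2]<.2)
    for z in np.arange(.02,.13,.008):
        q=w[m&(abs(w[...,2]-z)<.004)]
        if len(q)>3:print(n,z.round(3),len(q),np.percentile(q[:,:2],[5,95],axis=0).round(3).tolist())
E
```

```text
[0.56717874 0.17890594 0.02443423]
308 [(258, [0.561, 0.194, 0.042]), (264, [0.561, 0.192, 0.046]), (268, [0.561, 0.19, 0.046]), (272, [0.561, 0.191, 0.054]), (278, [0.562, 0.191, 0.062]), (290, [0.562, 0.191, 0.074])]
314 [(258, [0.565, 0.195, 0.047]), (264, [0.564, 0.192, 0.046]), (268, [0.564, 0.19, 0.046]), (272, [0.563, 0.185, 0.039]), (278, [0.564, 0.19, 0.059]), (290, [0.564, 0.189, 0.072])]
318 [(258, [0.567, 0.195, 0.047]), (264, [0.566, 0.192, 0.046]), (268, [0.566, 0.187, 0.04]), (272, [0.565, 0.185, 0.04]), (278, [0.565, 0.182, 0.04]), (290, [0.564, 0.175, 0.041])]
322 [(258, [0.569, 0.194, 0.045]), (264, [0.568, 0.191, 0.046]), (268, [0.568, 0.187, 0.04]), (272, [0.567, 0.185, 0.041]), (278, [0.567, 0.181, 0.039]), (290, [0.566, 0.175, 0.041])]
326 [(258, [0.571, 0.195, 0.047]), (264, [0.57, 0.191, 0.045]), (268, [0.57, 0.187, 0.04]), (272, [0.57, 0.185, 0.04]), (278, [0.569, 0.181, 0.039]), (290, [0.568, 0.174, 0.039])]
331 [(258, [0.573, 0.193, 0.044]), (264, [0.573, 0.19, 0.045]), (268, [0.572, 0.188, 0.045]), (272, [0.572, 0.189, 0.052]), (278, [0.572, 0.188, 0.058])
[... 632 characters left out ...]
 0.173]]
scene 0.092 21 [[0.563, 0.165], [0.589, 0.172]]
scene 0.1 5 [[0.573, 0.165], [0.587, 0.169]]
side 0.02 25 [[0.55, 0.162], [0.575, 0.174]]
side 0.028 28 [[0.55, 0.162], [0.577, 0.173]]
side 0.036 38 [[0.548, 0.161], [0.575, 0.188]]
side 0.044 68 [[0.549, 0.162], [0.578, 0.187]]
side 0.052 11 [[0.55, 0.164], [0.575, 0.18]]
side 0.06 20 [[0.552, 0.167], [0.573, 0.174]]
side 0.068 44 [[0.545, 0.165], [0.579, 0.175]]
side 0.076 37 [[0.546, 0.166], [0.582, 0.181]]
side 0.084 44 [[0.544, 0.166], [0.581, 0.179]]
side 0.092 38 [[0.544, 0.165], [0.579, 0.18]]
side 0.1 42 [[0.545, 0.166], [0.581, 0.18]]
side 0.108 15 [[0.543, 0.167], [0.574, 0.178]]
side 0.124 5 [[0.544, 0.158], [0.57, 0.185]]
```

Depth shows the real fingertips about 24 mm above the reported TCP, just clear of the rim. I'll open, then go 25 mm lower.

{"fn": "apply_moves", "kwargs": {"commands": [[65,0,0,0.08,0],[65,0,0,0,0],[65,0,0,0,0],[65,0,0,0,0],[65,0,0,0,0]]}}

```text
clock: 15.7
position: [0.5672, 0.1789, 0.0292]
ee_rot: [-2.356, -2.078, 0.0]
force: [0.7, 0.1, -1.1]
width: 0.545
gripper_force: 0.0
```

{"fn": "apply_moves", "kwargs": {"commands": [[65,0,-0.01,-0.1,0],[65,0,0,-0.15,0],[65,0,0,-0.15,0],[65,0,0,-0.1,0],[65,0,0,0,0]]}}

```text
clock: 16.32
position: [0.5668, 0.1781, -0.0015]
ee_rot: [-2.356, -2.078, 0.002]
force: [-0.1, 0.1, 0.6]
width: 0.646
gripper_force: 0.0
```

{"fn": "apply_moves", "kwargs": {"commands": [[10,0,0,0,0],[10,0,0,0,0],[10,0,0,0,0],[10,0,0,0,0],[10,0,0,0,0]], "newtons": 30}}

```text
clock: 16.95
position: [0.5675, 0.1784, -0.0005]
ee_rot: [2.356, 2.078, 0.001]
force: [0.7, 0.2, 1.7]
width: 0.363
gripper_force: 30.0
```

{"fn": "apply_moves", "kwargs": {"commands": [[10,0,0,0.2,0],[10,0,0,0.5,0],[10,0,0,0.7,0],[10,0,0,0.7,0],[10,0,-0.2,0.7,0],[10,0,-0.5,0.5,0],[10,-0.02,-0.7,0.1,0],[10,-0.03,-0.8,0,0],[10,-0.03,-0.8,0,0],[10,-0.03,-0.8,0,0],[10,-0.02,-0.6,0,0],[10,0,-0.35,0,0]]}}

```text
clock: 18.45
position: [0.5584, -0.1094, 0.2038]
ee_rot: [2.359, 2.075, -0.001]
force: [0.3, 0.6, -2.8]
width: 0.363
gripper_force: 30.0
```

{"fn": "apply_moves", "kwargs": {"commands": [[10,0,0,0,0],[10,0,0,0,0]]}}

```text
clock: 18.7
position: [0.5593, -0.1056, 0.2033]
ee_rot: [-2.354, -2.079, -0.0]
force: [-0.1, 0.1, -2.0]
width: 0.364
gripper_force: 30.0
```

```bash
python3 - <<'E'
from h import *
s=observe();p,d=imaging.get_image("wrist");C=cam("wrist",s);w=cloud(d,C);print(s["position"],s["width"],s["force"])
np.savez("pics/w4.npz",p=p,d=d,pos=s["position"],rot=s["ee_rot"]);cv2.imwrite("pics/w4.png",p[...,::-1])
E
```

```text
[ 0.55930825 -0.10555237  0.20328219] 0.36442185008646943 [-0.07664872  0.1134904  -1.96071627]
```

View pics/w4.png

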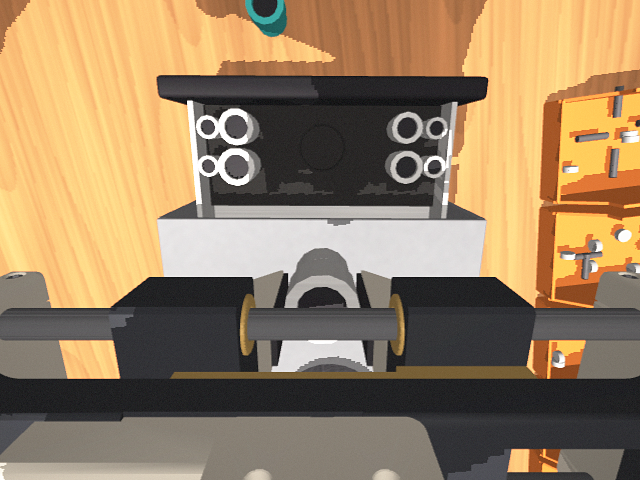

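Wrist view: the empty well is the faint circle around (322,148), radius ~22 px. Two neighbour sockets stand on each side (inner ones at (238,127/166) and (407,127/166)). The socket is held upright at (322,270).

```bash
python3 - <<'E'
from h import *
f=np.load("pics/w4.npz");p,d=f["p"],f["d"];C=cam("wrist",dict(position=f["pos"],ee_rot=f["rot"]));w=cloud(d,C)
x0,y0=280,108;g=cv2.cvtColor(p,cv2.COLOR_RGB2GRAY)[y0:y0+82,x0:x0+84]
g=cv2.normalize(np.clip(cv2.GaussianBlur(g,(0,0),1),0,60),None,0,255,cv2.NORM_MINMAX);g4=cv2.resize(g,None,fx=4,fy=4,interpolation=cv2.INTER_CUBIC)
for p2 in(30,20):
    c=cv2.HoughCircles(g4,cv2.HOUGH_GRADIENT,1,40,param1=40,param2=p2,minRadius=70,maxRadius=110)
    if c is not None:
        for q in c[0][:4]:
            uv=(q[0]/4+x0-.4,q[1]/4+y0-.4);a=ray(uv,.076,C);b=ray((uv[0]+q[2]/4,uv[1]),.076,C);print("well",uv,q[2]/4,a.round(4),"r",np.linalg.norm(a-b).round(4))
# depth: low region
m=np.zeros((480,640),bool);m[y0:y0+82,x0:x0+84]=1
print("ins z",np.percentile(w[m][:,2],[2,10,30,50,70,90,98]).round(4))
lo=m&(w[...,2]<.0695)&(w[...,2]>.055);ys,xs=np.nonzero(lo);print(lo.sum());
if lo.sum()>50:
    q=w[lo];print(q.min(0),q.max(0),(np.percentile(q,1,axis=0)+np.percentile(q,99,axis=0))/2)
# plate and sockets
m=(abs(w[...,2]-.115)<.005)&(p.max(-1)<70)&(w[...,1]>-.03)&(w[...,1]<.05);q=(w[m][:,:2]*1000).astype(np.float32);print("plate",len(q),cv2.boxPoints(cv2.minAreaRect(q)))
m=(w[...,2]>.095)&(w[...,2]<.12)&(p.max(-1)>80)&(w[...,1]>-.083)&(w[...,1]<.0)
k,l,st,_=cv2.connectedComponentsWithStats(m.astype(np.uint8))
for i in range(1,k):
    if st[i,4]>60:
        q=w[l==i];c=cv2.minEnclosingCircle((q[:,:2]*1000).astype(np.float32));print(st[i],c,np.percentile(q[:,2],95))
# held socket
m=(w[...,2]>.16)&(w[...,2]<.215)&(abs(w[...,0]-.5593)<.03)&(w[...,1]>-.13)&(w[...,1]<-.07);m[:240]=0;m[302:]=0
for z in np.arange(.165,.232,.008):
    q=w[m&(abs(w[...,2]-z)<.004)]
    if len(q)>5:print(z.round(3),len(q),np.percentile(q[:,:2],[3,97],axis=0).round(4).tolist())
E
```

```text
well (np.float32(321.475), np.float32(146.475)) 20.75 [ 0.5669 -0.0384  0.076 ] r 0.0181
well (np.float32(321.475), np.float32(146.475)) 20.75 [ 0.5669 -0.0384  0.076 ] r 0.0181
ins z [nan nan nan nan nan nan nan]
1451
[ 0.54795834 -0.05839716  0.06440715] [ 0.58574154 -0.0206205   0.06947177] [ 0.56682307 -0.03947877  0.06690862]
plate 6593 [[452.25247   11.297017]
 [691.695    -19.40676 ]
 [693.7622    -3.28621 ]
 [454.31964   27.417566]]
[ 387  102   71   86 1445] ((652.6854858398438, -47.16304016113281), 38.78873062133789) 0.11066648200157517
[ 188  109   71  109 3482] ((483.4029541015625, -43.94087600708008), 48.161861419677734) 0.11409678118388189
[389 112  58  32 833] ((644.158935546875, -33.51052474975586), 22.041418075561523) 0.10888274723534791
0.205 115 [[0.5472, -0.0991], [0.5722, -0.0904]]
0.213 167 [[0.5464, -0.099], [0.5721, -0.0904]]
```

{"fn": "apply_moves", "kwargs": {"commands": [[10,0.03,0.25,0,0],[10,0.05,0.4,0,0],[10,0.05,0.35,-0.1,0],[10,0,0.1,-0.4,0],[10,0,0,-0.4,0],[10,0,0,-0.3,0],[10,0,0,-0.1,0],[10,0,0,0,0]]}}

```text
clock: 19.75
position: [0.5672, -0.04, 0.1251]
ee_rot: [-2.355, -2.079, 0.001]
force: [0.4, -0.1, -2.8]
width: 0.358
gripper_force: 30.0
```

{"fn": "apply_moves", "kwargs": {"commands": [[10,0,0.008,-0.2,0],[10,0,0,-0.3,0],[10,0,0,-0.2,0],[10,0,0,-0.05,0],[10,0,0,0,0]]}}

```text
clock: 20.38
position: [0.5672, -0.0404, 0.08]
ee_rot: [-2.356, -2.078, 0.001]
force: [0.3, 0.5, -2.3]
width: 0.36
gripper_force: 30.0
```

{"fn": "apply_moves", "kwargs": {"commands": [[10,0,0,-0.05,0],[10,0,0,-0.05,0],[10,0,0,0,0]]}}

```text
clock: 20.75
position: [0.5671, -0.0402, 0.0741]
ee_rot: [-2.356, -2.078, 0.0]
force: [0.1, 0.2, -2.6]
width: 0.361
gripper_force: 30.0
```

{"fn": "apply_moves", "kwargs": {"commands": [[10,0,0.01,-0.05,0],[10,0,0,-0.05,0],[10,0,0,-0.02,0],[10,0,0,0,0]]}}

```text
clock: 21.25
position: [0.5671, -0.0397, 0.0669]
ee_rot: [-2.356, -2.078, 0.0]
force: [0.5, -0.4, -2.9]
width: 0.364
gripper_force: 30.0
```

{"fn": "apply_moves", "kwargs": {"commands": [[10,0,0,-0.012,0],[10,0,0,-0.012,0],[10,0,0,0,0]]}}

```text
clock: 21.62
position: [0.5672, -0.0397, 0.0656]
ee_rot: [-2.356, -2.078, 0.0]
force: [0.0, -1.0, -2.6]
width: 0.36
gripper_force: 30.0
```

{"fn": "apply_moves", "kwargs": {"commands": [[10,0,0,-0.01,0],[10,0,0,0,0],[50,0,0,0,0],[50,0,0,0,0],[50,0,0,0,0],[50,0,0,0,0]]}}

```text
clock: 22.38
position: [0.5673, -0.0396, 0.0649]
ee_rot: [2.356, 2.078, 0.0]
force: [0.3, 0.5, -0.3]
width: 0.499
gripper_force: 0.0
```

{"fn": "apply_moves", "kwargs": {"commands": [[50,0,0,0.2,0],[50,0,0,0.4,0],[50,0,0,0.6,0],[50,0,0,0.6,0],[50,0,-0.3,0.4,0],[50,0,-0.5,0,0],[50,0,-0.3,0,0],[50,0,0,0,0]]}}

```text
clock: 23.38
position: [0.5668, -0.1071, 0.1971]
ee_rot: [2.359, 2.075, -0.001]
force: [0.2, 1.0, 0.3]
width: 0.497
gripper_force: 0.0
```

```bash
python3 - <<'E'
from h import *
s=observe();p,d=imaging.get_image("wrist");C=cam("wrist",s);w=cloud(d,C);print(s["position"],s["width"],s["force"])
cv2.imwrite("pics/w5.png",p[...,::-1])
m=(abs(w[...,0]-.567)<.03)&(abs(w[...,1]+.04)<.028)&(w[...,2]>.085)&(w[...,2]<.13)
q=w[m];t=q[q[:,2]>.104];print(m.sum(),np.percentile(q[:,2],[5,50,95,99]),cv2.minEnclosingCircle((t[:,:2]*1000).astype(np.float32)))
A=np.c_[t[:,:2],np.ones(len(t))];print(np.linalg.lstsq(A,t[:,2],rcond=None)[0])
m=(abs(w[...,2]-.115)<.005)&(p.max(-1)<70)&(w[...,1]>-.03)&(w[...,1]<.05);q=(w[m][:,:2]*1000).astype(np.float32);print("plate",cv2.boxPoints(cv2.minAreaRect(q)))
E
```

```text
[ 0.56684666 -0.1071014   0.19712594] 0.4970957631456833 [0.24562709 0.99343448 0.34026779]
1569 [0.10514555 0.11079903 0.11278195 0.11330441] ((566.5475463867188, -39.57191467285156), 16.950803756713867)
[ 0.00054337 -0.00031585  0.1088323 ]
plate [[452.04944    11.290822 ]
 [691.63464   -19.4093   ]
 [693.70886    -3.2223597]
 [454.12366    27.477762 ]]
```

View pics/w5.png

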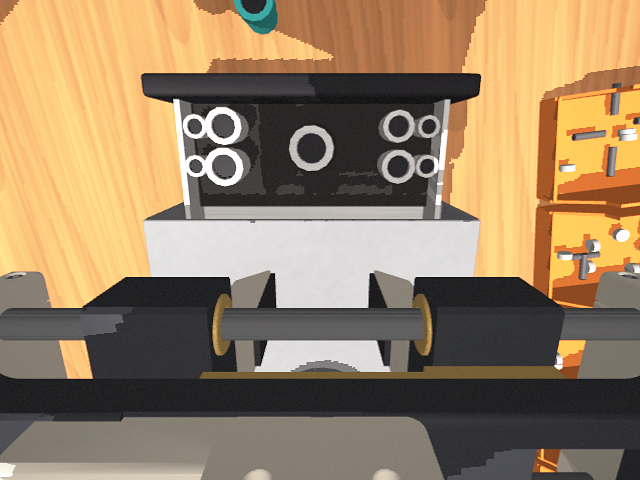

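The socket stands upright in the well at pixel (312,148), centre (0.5665,-0.0396), top at 0.111 m as expected. Next I'll close the fingers and go in front of the drawer.

{"fn": "apply_moves", "kwargs": {"commands": [[0,0.02,0.3,0,0],[0,0.04,0.6,0,0],[0,0.04,0.6,0,0],[0,0.04,0.6,0,0],[0,0.04,0.37,0,0],[0,0,0,-0.3,0],[0,0,0,-0.6,0],[0,0,0,-0.6,0],[0,0,0,-0.5,0],[0,0,0,-0.28,0],[0,0,0,0,0]]}}

```text
clock: 24.8
position: [0.5771, 0.0438, 0.0593]
ee_rot: [-2.353, -2.079, 0.003]
force: [0.2, -0.6, 0.4]
width: 0.006
gripper_force: 0.0
```

{"fn": "apply_moves", "kwargs": {"commands": [[0,-0.006,-0.05,0,0],[0,-0.006,-0.05,0,0],[0,-0.006,-0.05,0,0],[0,-0.006,-0.05,0,0],[0,-0.005,-0.04,0,0],[0,-0.003,-0.025,0,0],[0,-0.003,-0.025,0,0],[0,-0.003,-0.025,0,0],[0,-0.003,-0.025,0,0],[0,-0.003,-0.025,0,0],[0,-0.004,-0.03,0,0],[0,-0.004,-0.03,0,0]]}}

```text
clock: 26.3
position: [0.5749, 0.0177, 0.0602]
ee_rot: [-2.355, -2.079, -0.001]
force: [0.2, 4.4, -0.9]
width: 0.004
gripper_force: 2.5
```

{"fn": "apply_moves", "kwargs": {"commands": [[0,-0.006,-0.045,0,0],[0,-0.007,-0.055,0,0],[0,-0.007,-0.055,0,0],[0,-0.007,-0.055,0,0],[0,-0.007,-0.055,0,0],[0,-0.007,-0.055,0,0],[0,-0.007,-0.055,0,0],[0,-0.007,-0.055,0,0],[0,-0.007,-0.055,0,0],[0,-0.007,-0.055,0,0],[0,-0.007,-0.055,0,0],[0,-0.007,-0.055,0,0]]}}

```text
clock: 27.8
position: [0.57, -0.0209, 0.0602]
ee_rot: [-2.354, -2.079, -0.001]
force: [0.9, 7.8, -0.6]
width: 0.004
gripper_force: 3.8
```

{"fn": "apply_moves", "kwargs": {"commands": [[0,-0.007,-0.055,0,0],[0,-0.007,-0.055,0,0],[0,-0.007,-0.055,0,0],[0,-0.007,-0.055,0,0],[0,-0.007,-0.055,0,0],[0,-0.007,-0.055,0,0],[0,-0.007,-0.055,0,0],[0,-0.007,-0.055,0,0],[0,-0.007,-0.055,0,0],[0,-0.007,-0.055,0,0],[0,-0.006,-0.045,0,0],[0,-0.004,-0.03,0,0]]}}

```text
clock: 29.3
position: [0.5652, -0.0579, 0.0602]
ee_rot: [-2.354, -2.079, -0.002]
force: [0.8, 8.9, 0.4]
width: 0.002
gripper_force: 4.5
```

{"fn": "apply_moves", "kwargs": {"commands": [[0,-0.003,-0.025,0,0],[0,-0.003,-0.025,0,0],[0,-0.003,-0.025,0,0],[0,-0.003,-0.025,0,0],[0,-0.003,-0.025,0,0],[0,-0.003,-0.025,0,0],[0,-0.003,-0.025,0,0],[0,0,0,0,0]]}}

```text
clock: 30.3
position: [0.5638, -0.0684, 0.0602]
ee_rot: [-2.354, -2.079, -0.002]
force: [0.6, 7.3, 1.4]
width: 0.006
gripper_force: 4.3
```

{"fn": "apply_moves", "kwargs": {"commands": [[0,-0.001,-0.008,0,0],[0,-0.001,-0.008,0,0],[0,-0.001,-0.008,0,0],[0,-0.001,-0.008,0,0],[0,-0.001,-0.008,0,0],[0,-0.001,-0.008,0,0],[0,-0.001,-0.008,0,0],[0,-0.001,-0.008,0,0]]}}

```text
clock: 31.3
position: [0.5633, -0.0722, 0.0602]
ee_rot: [-2.353, -2.079, -0.001]
force: [0.4, 7.8, 0.8]
width: -0.001
gripper_force: 4.1
```

{"fn": "apply_moves", "kwargs": {"commands": [[0,-0.001,-0.008,0,0],[0,-0.001,-0.008,0,0],[0,-0.001,-0.008,0,0],[0,0,0,0,0]]}}

```text
clock: 31.8
position: [0.5632, -0.0734, 0.0602]
ee_rot: [-2.353, -2.079, -0.002]
force: [0.7, 9.5, 1.7]
width: 0.002
gripper_force: 4.6
```

{"fn": "apply_moves", "kwargs": {"commands": [[0,-0.001,-0.008,0,0],[0,-0.001,-0.008,0,0],[0,-0.001,-0.008,0,0],[0,0,0,0,0]]}}

```text
clock: 32.3
position: [0.563, -0.0748, 0.0602]
ee_rot: [-2.353, -2.079, -0.002]
force: [1.6, 9.4, 1.8]
width: 0.003
gripper_force: 4.6
```

{"fn": "apply_moves", "kwargs": {"commands": [[0,-0.001,-0.008,0,0],[0,-0.001,-0.008,0,0],[0,0,0,0,0]]}}

```text
clock: 32.67
position: [0.5629, -0.0751, 0.0602]
ee_rot: [-2.352, -2.079, -0.002]
force: [0.5, 11.0, 1.6]
width: 0.008
gripper_force: 5.5
```

{"fn": "apply_moves", "kwargs": {"commands": [[0,-0.001,-0.007,0,0],[0,0,-0.006,0,0],[0,0,0,0,0]]}}

```text
clock: 33.05
position: [0.5629, -0.0752, 0.0602]
ee_rot: [-2.351, -2.079, -0.003]
force: [1.4, 13.5, 2.0]
width: 0.01
gripper_force: 6.4
```

{"fn": "apply_moves", "kwargs": {"commands": [[0,0.003,0.025,0,0],[0,0.004,0.035,0,0],[0,0.006,0.05,0,0],[0,0.006,0.05,0,0],[0,0.006,0.05,0,0],[0,0.006,0.05,0,0],[0,0.006,0.05,0,0],[0,0.006,0.05,0,0],[0,0,0,0,0]]}}

```text
clock: 34.17
position: [0.5653, -0.0572, 0.0602]
ee_rot: [2.356, 2.078, -0.001]
force: [-0.7, -0.4, 0.8]
width: 0.006
gripper_force: 0.0
```

{"fn": "apply_moves", "kwargs": {"commands": [[0,0.02,0.15,0,0],[0,0.03,0.25,0,0],[0,0.04,0.3,0.1,0],[0,0.03,0.3,0.4,0],[0,0,0.2,0.7,0],[0,0,0,0.8,0],[0,0,0,0.5,0],[0,0,0,0,0],[0,0,0,0,0]]}}

```text
clock: 35.3
position: [0.5722, 0.0162, 0.2097]
ee_rot: [-2.354, -2.079, 0.001]
force: [-0.5, 0.5, -0.8]
width: 0.005
gripper_force: 0.0
```

```bash
python3 - <<'E'
from h import *
s=observe();print(s["clock"],s["position"],s["force"])
for n in("side","scene"):
    p,d=imaging.get_image(n);w=cloud(d,cam(n))
    m=(abs(w[...,2]-.115)<.006)&(p.max(-1)<60)&(w[...,1]>-.12)&(w[...,1]<.06)&(abs(w[...,0]-.57)<.16);q=(w[m][:,:2]*1000).astype(np.float32);print(n,len(q),cv2.boxPoints(cv2.minAreaRect(q)))
    m=(w[...,2]>.012)&(w[...,2]<.1)&(w[...,1]>.05)&(w[...,1]<.5)&(w[...,0]>.25)&(w[...,0]<.65)
    k,l,st,_=cv2.connectedComponentsWithStats(m.astype(np.uint8))
    for i in range(1,k):
        if st[i,4]>60:
            q=w[l==i];zt=np.percentile(q[:,2],97);t=q[q[:,2]>zt-.006];print(st[i],"ztop %.3f"%zt,((t[:,:2].min(0)+t[:,:2].max(0))/2).round(3))
E
```

```text
35.3 [0.57217213 0.01623707 0.20969904] [-0.5340557   0.45702624 -0.83111329]
side 149 [[443.4265   -69.45675 ]
 [673.5615   -99.01458 ]
 [674.70703  -90.09576 ]
 [444.57202  -60.537926]]
[274 143  71  32 432] ztop 0.031 [0.56  0.371]
[305 169  13  18 197] ztop 0.048 [0.551 0.251]
[279 171  12  45 396] ztop 0.077 [0.46  0.138]
[310 207  14  20 232] ztop 0.048 [0.529 0.088]
scene 393 [[ 448.7607    -72.83723 ]
 [ 690.16754  -110.009834]
 [ 692.9657    -91.837746]
 [ 451.5589    -54.66514 ]]
[374 224  12  27 256] ztop 0.074 [0.465 0.138]
[418 229  10  17 133] ztop 0.050 [0.483 0.254]
[478 228  15  47 275] ztop 0.026 [0.531 0.421]
[429 245  15  18 212] ztop 0.045 [0.557 0.252]
[365 252  15  19 228] ztop 0.046 [0.535 0.087]
[462 264  15  15 131] ztop 0.030 [0.63 0.3 ]
```

```bash
python3 -c "
from cell import arm;print(arm.sign_off())"
```

```text
the job is handed in; nothing more can be done
None
```

The job is handed in: the widest socket stands upright in the well and the drawer is latched shut, staying put after I let go. The highest push I read on it was 13.5 N, and it took about 35 s; my first grasp closed just above the socket and was redone.

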